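# Hold the toothbrush rack against the cabinet for screwing

## Task

Lift the clear toothbrush rack up off its drying peg and press its flat back squarely onto the orange sprung pad on the side of the cabinet, upright and centred on the pad's cross, as a third hand for someone who will screw it on. Push gently and steadily with about 8 newtons (the pad gives about 8 mm) for two seconds and finish while still gripping and pressing it. Leave the things on the glass shelf alone.

Things in the scene. Friction and masses are not known exactly. Their poses are not given: they have to be found in the camera images.
- rack: Loose clear pale-blue acrylic toothbrush rack, 126 to 252 g, hanging level on the peg, tab to the robot, yaw up to 0.45. Origin: centre of its 35 mm round hole, underside of its deck; x to its back, y along its width, z up. In mm: deck z 0 to 8, x -51 to 29, 60 wide, with comb teeth at both sides, x -39 to 29, out to y +-75. Flat upright back plate x 29 to 35, y +-75, z 0 to 64.
- rack_back (a point): Centre of the rack's flat back face, at x +35, y 0, z +32 mm in the rack's frame; same axes as the rack. This point goes onto the pad's cross.
- rack_tab (a point): Middle of the top of the rack's solid teal grip tab, at x -40, y 0, z 52 mm in the rack's frame. The tab stands upright on the front of the deck: 22 mm along the rack's x, 16 mm along its y, 44 mm above the deck; free space on both its y sides.
- stand: Fixed steel drying stand: foot 110 mm across, column, a black collar 54 mm across whose top, 60 mm above the table, carries the rack's deck, and above it a round peg 16 mm thick with its tip 95 mm above the table (35 mm through the rack's hole). Origin on the table under the peg, z up.
- cabinet: Fixed white bathroom cabinet lying on its back, door off, 280 x 380 mm, 105 mm high. Origin on the table below the middle of the unpressed pad's front face; x points level from the pad into the cabinet (the direction to press; yaw -0.35 to 0.15), z up. Its side wall starts at x +45 mm behind the pad and spans y -230 to +150 mm.
- pad_mark (a point): Centre of the black cross on the front face of the orange pad, 77 mm above the table; moves with the pad. Axes as the cabinet's: x is the direction to press. The pad is an upright plate 170 mm wide (y), 74 mm high (z 40 to 114 mm above the table), 14 mm thick.
- pad (a joint): How far the sprung pad is pushed in, m: 0 free, 0.018 at its stop. The spring gives 1 N per mm (0.008 is 8 N), no preload.
- shelf: Fixed glass shelf board lying on the counter, 100 x 320 mm, top 20 mm above the table; origin under its centre, long side along y. The four toiletries stand on it.
- tumbler: Steel tumbler, 64 mm across, 82 mm high, on the glass shelf; origin at the centre of its underside. Not to be disturbed.
- vial: Amber glass vial with cork, 30 mm across, 70 mm high, on the glass shelf; origin at the centre of its underside. Not to be disturbed.
- facebrush: Pink hard silicone face brush, a puck 54 mm across and 28 mm high, on the glass shelf; origin at the centre of its underside. Not to be disturbed.
- clip: Black plastic hair clip, 70 x 20 mm, 16 mm high, on the glass shelf; origin at the centre of its underside. Not to be disturbed.

How it is judged:
By the outcome, as a careful person would: the job done as asked, in the order asked, and still so for the second after the job is handed in, while the arm keeps its last pose, push and grip.
It also fails if it takes over 48 s, if anything falls off the work surface, if the arm or the gripper's body presses on something with over 40 N, if the wrist force passes 120 N, or if a joint passes its speed limit or range.

## Robot

A 6-joint arm with a two-finger parallel gripper is mounted at the origin on the work surface. World frame = base frame: x ahead of the robot, y to its left, z up, the work surface at z = 0. Lengths are in m, angles in degrees, forces in N, time in s.
With the tool pointing down it reaches from about 0.275 to 0.725 m from the base axis. Payload 15.9 kg.
Tool frame: the origin (TCP) lies between the finger pads; the fingertips stand 8 mm ahead of it and the grasp point (between the pads) lies 11 mm behind it (robot.tcp_to_tips is the z of the fingertips in the tool frame, in m); z points along the fingers, y is the line along which they close (so a half turn about z gives the same grasp; the last joint's range is limited). The gripper opens to 85 mm and grips with 20 to 120 N. Pads are 22 mm wide; open, the fingers measure 114 mm over their backs; the gripper's body (76 mm by 85 mm) begins 54 mm behind the grasp point. The pads swing forward as they close: fully open they stand 13 mm farther back than shut.
Start: joints at [-63.713, 12.198, -1.971, 75.831, 0, 90], TCP at [0.221, -0.448, 0.239] pointing down, gripper open.
Joint ranges: [-170.91, 170.91], [-42.67, 98.43], [-65.05, 77.54], [-120.47, 116.71], [-90, 82.35], [-180, 180]. Speed limits (degrees/s): [108.29, 108.29, 136.94, 147.25, 180, 180].

## Interface

Orientations are given as a 3x3 rotation matrix whose columns are the frame's x, y, z axes.
In Python, from bench import robot gives the robot as it stands.
- The arm moves only by the tool play_rows, never from a script. Its argument "motion" is a list of rows, each a list of 3 entries, a list of its own where there are three numbers: the turn, a rotation vector about the tool's x, y, z in rad, then the shift along the tool's x, y, z in mm, then the gripper's target within -1 to 1 (fully open at 1, half-way at 0, shut at -1). A call has exactly 5 rows; each row is the pose to reach, as a shift and turn from the pose commanded when the call began, along the tool's axes at that moment; what a row does not reach only later rows make up. A row lasts 1/8 s, in which the tool goes at most 62.5 mm and 10.7 degrees, less where a joint would pass 70% of its speed; a pose out of reach is approached as far as the arm can. A call with a gripper value outside its range is refused whole. The fingers move at their own pace and stop on an object; the grip force is fixed at half the most. Time passes only in rows, so rows that repeat a pose let the fingers close, or fill a call up. It gives the time, the measured TCP pose, the force, the opening and the grip force at its end, in the units of the state.
- robot.read_state(): the state, without advancing time (a new reading comes with each control period).
- robot.grab_frame(name): name is "side" or "top" or "wrist"; returns the picture (384x512x3 uint8, blue, green, red); there is no depth.
- robot.calibration(name): a dict with "mtx" (3x3 intrinsics, pixels), "extrinsics" (4x4, takes a point from world to camera coordinates). Camera axes: x right, y up, looking along -z (the intrinsics and any distortion apply to the point x, -y, -z); pixel columns grow to the right and rows downward; lengths in m; the calibration is good to about 2 mm. A picture is of the moment at which its call begins: read the wrist's pose just before it. calibration takes no time and is no camera call; for the wrist camera it gives the pose at the moment of the call.
- robot.close_job(): hands the job in; it is judged then, once.
The state is a dict: "clock": time; "qpos": joint angles; "qvel": joint speeds; "joint_torque": joint torques, N m; "tool_pos": TCP position; "ee_rot": TCP orientation; "contact_force": force on the tool from outside, world axes, zero at the start; "wrist_torque": the same for the moment, N m; "opening": finger opening in m; "finger_force": force on a finger pad.
Only numpy, scipy, OpenCV 4.12 (cv2) and the standard library are available. Lean on these libraries where they do the work, as an engineer would, in place of code of your own. Each camera call takes 0.05 s, during which the arm holds its last target. There are 200 camera calls.

## Working session

There is one attempt and no reset: what is moved stays moved. The work goes in short steps, Python scripts to look and compute and a tool call to move; the robot and the scene stay as the last step left them, time stands still between calls to the robot, and variables do not carry over. Pictures are saved under pics/ and viewed, at most 12 in all, crops included, and the job is handed in when it is done.

Besides the shell and the picture viewer there is one more tool, called after "Call:" as name(argument=value, ...) on one line, values as JSON. play_rows: Moves the arm, as the interface text tells. Its arguments: {"type":"object","properties":{"motion":{"type":"array"}},"required":["motion"]}

```bash
mkdir -p pics; python3 - <<'E'
from bench import robot
import cv2,numpy as np
np.set_printoptions(precision=4,suppress=True)
s=robot.read_state();print(s)
a=robot.grab_frame("top");b=robot.grab_frame("side")
cv2.imwrite("pics/top.png",a);cv2.imwrite("pics/side.png",b)
for n in("top","side"):print(robot.calibration(n))
print(robot.tcp_to_tips)
E
```

```text
{'clock': 0.0, 'qpos': array([-63.7148,  12.2233,  -2.0085,  75.8305,  -0.0032,  90.003 ]), 'qvel': array([ 0.0184,  0.0114,  0.0074, -0.0177,  0.0215, -0.014 ]), 'joint_torque': array([  0.    , -68.616 ,  48.7118,   0.0174,   0.    ,  -0.    ]), 'tool_pos': array([ 0.2213, -0.448 ,  0.2388]), 'ee_rot': array([[ 0.8966,  0.4428, -0.0005],
       [ 0.4428, -0.8966,  0.001 ],
       [-0.0001, -0.0011, -1.    ]]), 'contact_force': array([ 0.0265, -0.1769, -0.3298]), 'wrist_torque': array([-0.0126,  0.0285,  0.0256]), 'finger_force': 0.0, 'opening': 0.08521681452016994}
{'mtx': array([[354.7689,   0.    , 253.7536],
       [  0.    , 354.7689, 185.5387],
       [  0.    ,   0.    ,   1.    ]]), 'extrinsics': array([[ 0.0058, -0.9999, -0.0107, -0.0382],
       [ 0.9945,  0.0047,  0.1049, -0.5119],
       [-0.1048, -0.0112,  0.9944, -0.8748],
       [ 0.    ,  0.    ,  0.    ,  1.    ]])}
{'mtx': array([[482.4346,   0.    , 255.104 ],
       [  0.    , 482.4346, 191.429 ],
       [  0.    ,   0.    ,   1.    ]]), 'extrinsics': array([[ 0.9921, -0.1258, -0.0017, -0.5151],
       [ 0.0854,  0.6637,  0.7431, -0.0783],
       [-0.0923, -0.7374,  0.6691, -1.2295],
       [ 0.    ,  0.    ,  0.    ,  1.    ]])}
0.008
```

View pics/top.png

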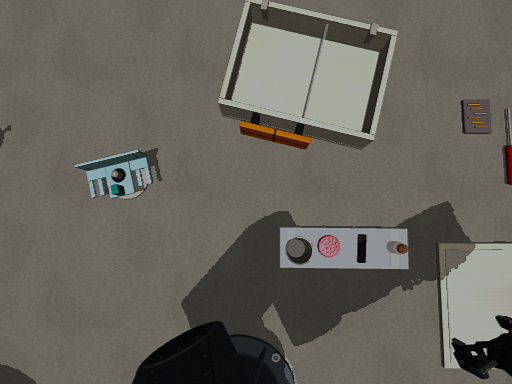

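View pics/side.png

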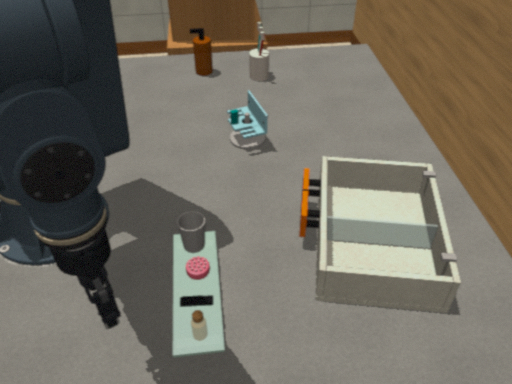

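The top view shows the rack near (118,175) with its teal tab near (117,189), and the orange pad near (275,135) below the cabinet's wall. The shelf spans (280–408, 228–268), between the robot's start pose and the rack. The side view shows the rack at (248,120) and the pad at (305,203).

```bash
cat > h.py <<'E'
import cv2,numpy as np
np.set_printoptions(precision=4,suppress=True)
def ray(cal,px):
    K,T=cal["mtx"],np.asarray(cal["extrinsics"]);R,t=T[:3,:3],T[:3,3]
    d=np.linalg.inv(K)@np.array([px[0],px[1],1.]);d=R.T@(d*[1,-1,-1])
    return -R.T@t,d/np.linalg.norm(d)
def plane(cal,px,z):
    o,d=ray(cal,px);return o+d*(z-o[2])/d[2]
def tri(rs):
    A=sum(np.eye(3)-np.outer(d,d) for o,d in rs);b=sum((np.eye(3)-np.outer(d,d))@o for o,d in rs)
    p=np.linalg.solve(A,b);return p,[np.linalg.norm((np.eye(3)-np.outer(d,d))@(p-o)) for o,d in rs]
def hsv(im,lo,hi,minA=15):
    m=cv2.inRange(cv2.cvtColor(im,cv2.COLOR_BGR2HSV),np.array(lo),np.array(hi))
    n,l,st,c=cv2.connectedComponentsWithStats(m)
    return m,[(st[i][4],st[i][:4],c[i],np.where(l==i)[::-1]) for i in range(1,n) if st[i][4]>=minA]
E
python3 - <<'E'
from h import *
from bench import robot
C={n:robot.calibration(n) for n in("top","side")}
for n in("top","side"):
    im=cv2.imread(f"pics/{n}.png")
    for nm,lo,hi in(("teal",(78,130,40),(98,255,200)),("orange",(5,180,120),(18,255,255)),("blue",(85,40,120),(105,129,255))):
        m,cs=hsv(im,lo,hi)
        for a,b,c,p in cs:
            r=cv2.minAreaRect(np.stack(p,1).astype(np.float32));print(n,nm,a,b,c,r)
            if n=="top":print("   world",plane(C[n],c,.11),[plane(C[n],q,.112)[:2] for q in cv2.boxPoints(r)])
E
```

```text
top teal 66 [111 184   8  11] [114.4697 188.7273] ((114.5, 189.0), (9.60969066619873, 6.864064693450928), 78.69007110595703)
   world [0.4944 0.2856 0.11  ] [array([0.5029, 0.2952]), array([0.5061, 0.2797]), array([0.4843, 0.2743]), array([0.4811, 0.2897])]
top orange 177 [240 121  35  13] [256.5989 126.9887] ((256.60675048828125, 127.12922668457031), (34.69327926635742, 5.5308122634887695), 13.570433616638184)
   world [ 0.6415 -0.0423  0.11  ] [array([ 0.6438, -0.0013]), array([ 0.6567, -0.0042]), array([ 0.6374, -0.0833]), array([ 0.6246, -0.0803])]
top orange 177 [276 130  35  13] [293.0056 135.8079] ((292.885986328125, 135.9724884033203), (35.162559509277344, 5.564332962036133), 13.5704345703125)
   world [ 0.6206 -0.1275  0.11  ] [array([ 0.623 , -0.0857]), array([ 0.6359, -0.0888]), array([ 0.6165, -0.1683]), array([ 0.6037, -0.1651])]
top blue 125 [ 74 150  64  17] [104.08 158.32] ((105.63182067871094, 158.04380798339844), (2.1498498916625977, 64.76055908203125), 76.37300109863281)
   world [0.5656 0.3134 0.11  ] [array([0.5501, 0.3823]), array([0.5867, 0.2367]), array([0.581
[... 327 characters left out ...]
de teal 87 [231 110   7  14] [234.069 115.977] ((234.0, 116.5), (13.0, 6.0), 90.0)
side orange 76 [193  36  17   8] [201.0263  40.    ] ((201.02969360351562, 39.79703140258789), (6.766253471374512, 16.219106674194336), 84.2894058227539)
side orange 317 [300 169   9  67] [304.5521 198.6309] ((304.4984436035156, 202.0277099609375), (6.212642192840576, 66.34214782714844), 3.1798300743103027)
side blue 73 [248  91  19  26] [256.9589 103.1507] ((257.08001708984375, 103.44001007080078), (30.799999237060547, 2.4000000953674316), 53.13010025024414)
side blue 497 [232 106  33  32] [247.5755 123.1509] ((244.73826599121094, 123.48323822021484), (36.04620361328125, 24.41311264038086), 55.00798034667969)
```

Call:
play_rows(motion=[[[0,0,0],[35,-36,-2],1],[[0,0,0],[71,-72,-4],1],[[0,0,0],[106,-108,-6],1],[[0,0,0],[142,-144,-8],1],[[0,0,0],[177,-179,-10],1]])

```text
clock: 0.72
tool_pos: [0.3009, -0.2078, 0.2493]
ee_rot: [[0.897, 0.443, 0.0], [0.443, -0.897, 0.0], [0.0, -0.0, -1.0]]
contact_force: [2.1, -0.7, 1.0]
opening: 0.0852
finger_force: 0.0
```

Call:
play_rows(motion=[[[0,0,0],[35,-36,-2],1],[[0,0,0],[71,-72,-4],1],[[0,0,0],[106,-108,-6],1],[[0,0,0],[142,-144,-8],1],[[0,0,0],[177,-179,-10],1]])

```text
clock: 1.35
tool_pos: [0.3804, 0.0312, 0.2593]
ee_rot: [[0.896, 0.443, 0.0], [0.443, -0.896, -0.0], [0.0, 0.0, -1.0]]
contact_force: [1.3, -2.0, -0.2]
opening: 0.0851
finger_force: 0.0
```

Call:
play_rows(motion=[[[0,0,0.05],[45,-46,-2],1],[[0,0,0.1],[90,-92,-4],1],[[0,0,0.15],[135,-137,-6],1],[[0,0,0.213],[178,-180,-8],1],[[0,0,0.213],[178,-180,-10],1]])

```text
clock: 1.98
tool_pos: [0.4859, 0.1845, 0.2677]
ee_rot: [[0.945, 0.327, -0.02], [0.328, -0.944, 0.047], [-0.004, -0.051, -0.999]]
contact_force: [-0.6, 0.1, -0.2]
opening: 0.0855
finger_force: 0.0
```

```bash
cat > look.py <<'E'
import sys,json
from h import *
from bench import robot
s=robot.read_state();cal=robot.calibration("wrist");im=robot.grab_frame("wrist")
cv2.imwrite(f"pics/{sys.argv[1]}.png",im)
json.dump({k:np.asarray(v).tolist() for k,v in cal.items()},open(f"pics/{sys.argv[1]}.json","w"))
for k in("clock","tool_pos","ee_rot","contact_force","opening"):print(k,s[k])
print(np.linalg.inv(cal["extrinsics"]))
E
python3 look.py w1
```

```text
clock 1.975
tool_pos [0.4859 0.1845 0.2677]
ee_rot [[ 0.9447  0.3273 -0.02  ]
 [ 0.3278 -0.9436  0.0466]
 [-0.0036 -0.0505 -0.9987]]
contact_force [-0.5632  0.0754 -0.1965]
opening 0.08551249973142844
[[ 0.3262  0.9065  0.2679  0.5508]
 [-0.944   0.3274  0.0415  0.2   ]
 [-0.0501 -0.2665  0.9625  0.4006]
 [ 0.      0.      0.      1.    ]]
```

View pics/w1.png

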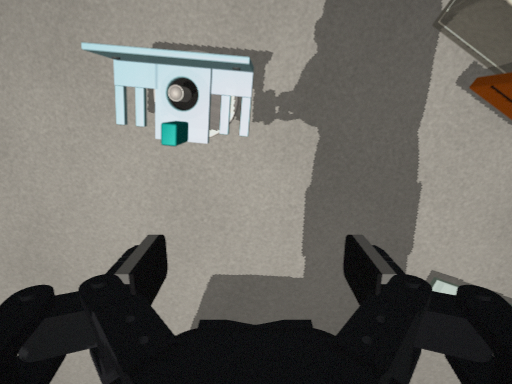

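The wrist view shows the rack hanging on its peg at (178,93), with the teal tab's top at about (170,133) and the back plate's top edge from (83,45) to (250,60). The tool is still short of its target and slightly tilted, so I measure next and then correct it.

```bash
cat >> h.py <<'E'
from scipy.spatial.transform import Rotation as Ro
def delta(s,p,yaw):
    "turn and shift (tool axes) to bring tool to p, pointing down, tool x heading yaw (rad)"
    R=np.asarray(s["ee_rot"]);c,n=np.cos(yaw),np.sin(yaw)
    G=np.array([[c,n,0],[n,-c,0],[0,0,-1]])
    return Ro.from_matrix(R.T@G).as_rotvec(),R.T@(np.asarray(p)-s["tool_pos"])*1000
E
python3 - <<'E'
from h import *
import json
from bench import robot
s=robot.read_state();print(s["qpos"],s["qvel"])
w={k:np.array(v) for k,v in json.load(open("pics/w1.json")).items()};t=robot.calibration("top")
im=cv2.imread("pics/w1.png");print(w.keys())
h=cv2.cvtColor(im,cv2.COLOR_BGR2HSV)
m,cs=hsv(im,(78,130,40),(98,255,255));
for a,b,c,p in cs:
    v=h[p[1],p[0],2];print(a,b,c,np.percentile(v,[5,25,50,75,95]))
    print(h[122:146,160:190,2][::2,::2])
hp=cv2.imread("pics/top.png");print(cv2.cvtColor(hp,cv2.COLOR_BGR2HSV)[182:198,108:128,:][...,2]);
E
```

```text
[ 19.0985  14.6102   5.1994  80.7684   2.8844 179.9438] [ 0.0426 -2.2401 -2.4404 -0.7981 -0.3    -0.0222]
dict_keys(['mtx', 'extrinsics'])
546 [162 122  26  24] [173.8095 132.8498] [ 47.  50. 157. 186. 196.]
[[234 209 174 150 110  79  63  55  53  56  53  68  66 108 219]
 [224 152 156 155 148 141 127 120  74  55  51  51  49  48 192]
 [219 163 175 177 182 184 188 185 110  51  48  48  47  47 191]
 [218 163 174 178 184 188 190 190 109  50  49  51  50  49 195]
 [219 164 179 180 185 187 190 188 107  47  51  46  49  50 199]
 [221 167 178 182 187 191 194 190 106  48  52  49  46  47 201]
 [220 168 182 187 190 190 196 190 104  49  48  48  46  48 205]
 [220 170 183 186 189 194 197 192 104  49  51  46  50  48 204]
 [216 172 186 188 190 197 198 192 101  46  47  52  50  48 204]
 [141 173 185 189 193 197 198 194 100  48  49  50  50  51 222]
 [141 173 189 190 192 196 200 192  99  50  48  64 102 150 172]
 [154 142 152 163 174 182 188 186  97  84 123 148 158 160 163]]
[[181 178 175 173 173 177 177 169 140 107 109 143 174 179 177 174 174 173
  173 174]
 [176 178 178 175 173 176 180 181 183 184 183 181 
[... 525 characters left out ...]
 120 171
  179 176]
 [ 72 166 185 135 113 113 118 122 128 115  48  17  24  22  23  14  80 165
  178 176]
 [ 52 160 184 142 115 116 120 124 131 134  61  21  21  23  22  18  79 168
  180 177]
 [ 52 164 185 138 119 120 122 129 142 145  80  29  23  23  23  19  15 161
  181 178]
 [ 50 121 173 139 118 118 117 100  61  32  30  30  29  27  22  16   9 165
  183 182]
 [109 128 173 180 160  78  44  28  21  24  27  29  29  27  28  23  52 109
  117 100]
 [106 111 167 180 181 181 185 189 159 114  72  59  67  48  68  96 100 148
  159 159]
 [108 106 166 182 182 184 185 187 165 131 123 106 100 149 160 159 156 156
  153 154]
 [102 104 168 187 161 125 102  80  74  80  94 143 163 163 164 159 159 159
  159 159]]
```

```bash
python3 - <<'E'
from h import *
import json
from bench import robot
s=robot.read_state()
w={k:np.array(v) for k,v in json.load(open("pics/w1.json")).items()};t=robot.calibration("top")
f={}
for n,v in(("w1",105),("top",70)):
    m,cs=hsv(cv2.imread(f"pics/{n}.png"),(78,130,v),(98,255,255))
    a,b,c,p=max(cs,key=lambda q:q[0]);r=cv2.minAreaRect(np.stack(p,1).astype(np.float32));print(a,b,c,r);f[n]=r[0]
P,res=tri([ray(w,f["w1"]),ray(t,f["top"])]);print("tab",P,res,"w@.112",plane(w,f["w1"],.112),"t",plane(t,f["top"],.112))
a,b=plane(w,(83,45),.124),plane(w,(250,60),.124);d=a-b;print("plate",a,b,np.linalg.norm(d),np.arctan2(-d[0],d[1]))
# pad in top: line of halves
m,cs=hsv(cv2.imread("pics/top.png"),(5,150,100),(20,255,255),60)
pts=np.concatenate([np.stack(c[3],1) for c in cs]);q=cv2.boxPoints(cv2.minAreaRect(pts.astype(np.float32)));print(q,[plane(t,x,.114)[:2] for x in q])
yaw=.246;print(delta(s,[P[0]-.03,P[1],.26],yaw+np.pi))
E
```

```text
310 [162 123  15  23] [168.7355 133.8871] ((169.0, 134.0), (22.0, 14.0), 90.0)
57 [111 184   8  10] [114.0877 188.7193] ((114.05883026123047, 188.7353057861328), (8.731282234191895, 6.063390731811523), 75.96376037597656)
tab [0.4945 0.286  0.1104] [np.float64(0.0004474592862493219), np.float64(0.00044745928624925166)] w@.112 [0.495  0.2851 0.112 ] t [0.4942 0.2858 0.112 ]
plate [0.5469 0.3735 0.124 ] [0.5823 0.2302 0.124 ] 0.14759788850489422 0.24276905154486147
[[238.8014 125.8166]
 [240.1607 120.2283]
 [310.6393 137.3717]
 [309.28   142.96  ]] [array([ 0.6431, -0.0008]), array([ 0.6565, -0.0038]), array([ 0.6161, -0.168 ]), array([ 0.6028, -0.1647])]
(array([-0.0081, -0.0766, -3.0524]), array([  12.8677, -102.2175,   13.1444]))
```

```bash
python3 - <<'E'
from h import *
from bench import robot
s=robot.read_state()
print(delta(s,[.455,.273,.26],.334+.87))
E
```

```text
(array([-0.0485, -0.019 , -0.8696]), array([ -0.3632, -93.0997,  12.7257]))
```

Call:
play_rows(motion=[[[-0.01,-0.004,-0.17],[0,-20,3],1],[[-0.02,-0.008,-0.35],[0,-40,6],1],[[-0.03,-0.012,-0.52],[0,-60,9],1],[[-0.04,-0.016,-0.7],[0,-80,11],1],[[-0.0485,-0.019,-0.87],[0,-93,13],1]])

```text
clock: 2.65
tool_pos: [0.4534, 0.2731, 0.2604]
ee_rot: [[0.352, 0.936, 0.001], [0.936, -0.352, 0.0], [0.0, 0.001, -1.0]]
contact_force: [-0.0, -0.1, -0.2]
opening: 0.0854
finger_force: 0.0
```

Call:
play_rows(motion=[[[0,0,-0.175],[0,0,0],1],[[0,0,-0.35],[0,0,0],1],[[0,0,-0.525],[0,0,0],1],[[0,0,-0.7],[0,0,0],1],[[0,0,-0.87],[0,0,0],1]])

```text
clock: 3.28
tool_pos: [0.4537, 0.2723, 0.2605]
ee_rot: [[-0.488, 0.873, 0.001], [0.873, 0.488, 0.0], [-0.0, 0.001, -1.0]]
contact_force: [-0.5, -0.4, 0.6]
opening: 0.085
finger_force: 0.0
```

Call:
play_rows(motion=[[[0,0,-0.175],[0,0,0],1],[[0,0,-0.35],[0,0,0],1],[[0,0,-0.525],[0,0,0],1],[[0,0,-0.7],[0,0,0],1],[[0,0,-0.87],[0,0,0],1]])

```text
clock: 3.9
tool_pos: [0.4537, 0.2723, 0.2605]
ee_rot: [[-0.982, 0.19, 0.001], [0.19, 0.982, 0.0], [-0.001, 0.0, -1.0]]
contact_force: [0.5, 0.8, -0.6]
opening: 0.0855
finger_force: 0.0
```

```bash
python3 look.py w2; python3 - <<'E'
from h import *
from bench import robot
s=robot.read_state();print(s["qpos"])
print(delta(s,[.4945,.2855,.2],.244+np.pi))
E
```

```text
clock 3.9
tool_pos [0.4537 0.2723 0.2605]
ee_rot [[-0.9817  0.1903  0.0011]
 [ 0.1903  0.9817  0.0003]
 [-0.001   0.0005 -1.    ]]
contact_force [ 0.4548  0.79   -0.6072]
opening 0.08549038717003592
[[ 0.1914 -0.9466 -0.2595  0.3876]
 [ 0.9815  0.1846  0.0506  0.2848]
 [ 0.     -0.2643  0.9644  0.3938]
 [ 0.      0.      0.      1.    ]]
[30.9745 15.537   5.395  79.8001 -0.0184 41.44  ]
(array([ 0.0002,  0.001 , -0.4267]), array([-37.5887,  20.3897,  60.5448]))
```

View pics/w2.png

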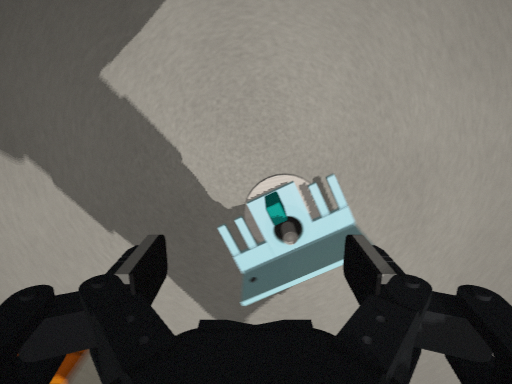

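The wrist view shows the rack between the fingers, with the tab's top near (276,203), which agrees with the measurement. Next I move over it, turn and descend.

Call:
play_rows(motion=[[[0,0,-0.14],[-12,7,15],1],[[0,0,-0.28],[-25,14,30],1],[[0,0.001,-0.427],[-37.6,20.4,50],1],[[0,0.001,-0.427],[-37.6,20.4,60.5],1],[[0,0.001,-0.427],[-37.6,20.4,60.5],1]])

```text
clock: 4.58
tool_pos: [0.4944, 0.285, 0.1995]
ee_rot: [[-0.975, -0.223, -0.001], [-0.223, 0.975, -0.0], [0.001, 0.0, -1.0]]
contact_force: [0.6, 0.2, 0.3]
opening: 0.0852
finger_force: 0.0
```

Call:
play_rows(motion=[[[0,0,0],[0,0,30],1],[[0,0,0],[0,0,60],1],[[0,0,0],[0,0,90],1],[[0,0,0],[0,0,110],1],[[0,0,0],[0,0,116],1]])

```text
clock: 5.2
tool_pos: [0.4947, 0.2853, 0.0837]
ee_rot: [[-0.974, -0.225, -0.001], [-0.225, 0.974, 0.0], [0.001, 0.0, -1.0]]
contact_force: [-0.1, -0.3, 0.8]
opening: 0.0853
finger_force: 0.0
```

```bash
python3 look.py w3;python3 - <<'E'
from h import *
from bench import robot
print(delta(robot.read_state(),[.4945,.2855,.084],.244+np.pi))
E
```

```text
clock 5.2
tool_pos [0.4947 0.2853 0.0837]
ee_rot [[-0.9743 -0.2255 -0.0007]
 [-0.2255  0.9743  0.0002]
 [ 0.0006  0.0004 -1.    ]]
contact_force [-0.07   -0.3414  0.7761]
opening 0.0852671884115713
[[-0.2243 -0.9403 -0.2559  0.4293]
 [ 0.9745 -0.2164 -0.0588  0.2702]
 [-0.0001 -0.2626  0.9649  0.2171]
 [ 0.      0.      0.      1.    ]]
(array([ 0.0005, -0.0004, -0.0162]), array([ 0.3844,  0.2031, -0.3615]))
```

View pics/w3.png

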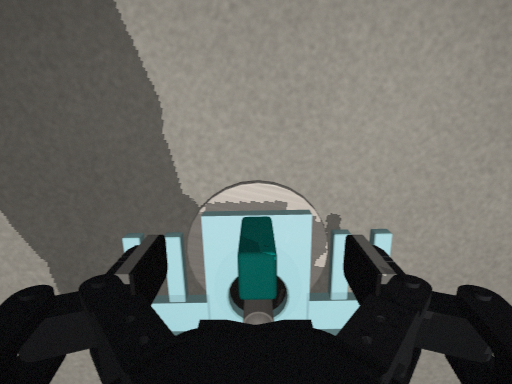

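The tab at (257,260) stands centred and aligned between the open fingers. I close on it.

Call:
play_rows(motion=[[[0,0,-0.016],[0,0,0],0.3],[[0,0,-0.016],[0,0,0],-0.3],[[0,0,-0.016],[0,0,0],-1],[[0,0,-0.016],[0,0,0],-1],[[0,0,-0.016],[0,0,0],-1]])

```text
clock: 5.88
tool_pos: [0.4956, 0.2857, 0.0841]
ee_rot: [[-0.97, -0.243, 0.0], [-0.243, 0.97, 0.001], [-0.0, 0.001, -1.0]]
contact_force: [-1.3, -0.5, 5.4]
opening: 0.0155
finger_force: 58.4
```

Call:
play_rows(motion=[[[0,0,0],[0,0,0],-1],[[0,0,0],[0,0,0],-1],[[0,0,0],[0,0,0],-1],[[0,0,0],[0,0,0],-1],[[0,0,0],[0,0,-2],-1]])

```text
clock: 6.5
tool_pos: [0.4951, 0.2854, 0.0855]
ee_rot: [[-0.97, -0.243, -0.001], [-0.243, 0.97, 0.0], [0.001, 0.0, -1.0]]
contact_force: [-0.1, -0.2, -3.0]
opening: 0.0153
finger_force: 58.4
```

Call:
play_rows(motion=[[[0,0,0],[0,0,-8],-1],[[0,0,0],[0,0,-20],-1],[[0,0,0],[0,0,-36],-1],[[0,0,0],[0,0,-52],-1],[[0,0,0],[0,0,-64],-1]])

```text
clock: 7.12
tool_pos: [0.4957, 0.2857, 0.1513]
ee_rot: [[-0.97, -0.243, 0.001], [-0.243, 0.97, 0.001], [-0.001, 0.001, -1.0]]
contact_force: [0.7, 0.4, -1.8]
opening: 0.0153
finger_force: 58.5
```

Call:
play_rows(motion=[[[0,0,0],[0,0,-8],-1],[[0,0,0],[0,0,-16],-1],[[0,0,0],[0,0,-22],-1],[[0,0,0],[0,0,-22],-1],[[0,0,0],[0,0,-22],-1]])

```text
clock: 7.75
tool_pos: [0.4952, 0.2854, 0.1714]
ee_rot: [[-0.97, -0.243, -0.001], [-0.243, 0.97, 0.0], [0.001, 0.0, -1.0]]
contact_force: [0.4, 0.1, -2.7]
opening: 0.0153
finger_force: 58.5
```

```bash
python3 look.py w4;python3 - <<'E'
from h import *
from bench import robot
s=robot.read_state();print(s["wrist_torque"],s["contact_force"])
a=robot.grab_frame("side");t=robot.grab_frame("top");cv2.imwrite("pics/side4.png",a);cv2.imwrite("pics/top4.png",t)
w=cv2.imread("pics/w4.png")
c=cv2.resize(a[60:180,180:320],None,fx=3,fy=3);d=cv2.resize(t[110:230,60:200],None,fx=3,fy=3)
cv2.imwrite("pics/c4.png",np.hstack([c[:, :380],d[:,:400]]))
E
```

```text
clock 7.75
tool_pos [0.4952 0.2854 0.1714]
ee_rot [[-0.9699 -0.2434 -0.0006]
 [-0.2434  0.9699  0.0003]
 [ 0.0005  0.0005 -1.    ]]
contact_force [ 0.4181  0.1271 -2.7026]
opening 0.015274058651779523
[[-0.2422 -0.9362 -0.2549  0.4301]
 [ 0.9702 -0.2337 -0.0637  0.2691]
 [ 0.     -0.2627  0.9649  0.3048]
 [ 0.      0.      0.      1.    ]]
[-0.0304  0.1597  0.013 ] [ 0.0386 -0.2444 -2.1941]
```

View pics/c4.png

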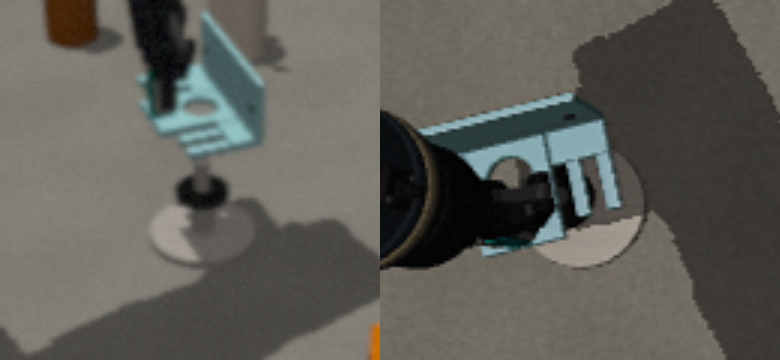

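View pics/w4.png

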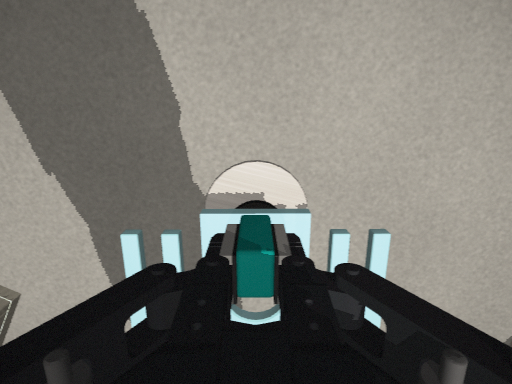

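The side and top crops show the rack clear of the peg and level. In the wrist view the tab at (255,255) and the deck's front edge at row 211 sit as they did before the lift, so the grip has not slipped. Next I cross-check the pad from both fixed cameras.

```bash
python3 - <<'E'
from h import *
a=cv2.imread("pics/side.png")[155:250,270:345];t=cv2.imread("pics/top.png")[105:160,225:325]
c=cv2.resize(a,None,fx=5,fy=5,interpolation=cv2.INTER_CUBIC);d=cv2.resize(t,None,fx=4,fy=4,interpolation=cv2.INTER_CUBIC)
o=np.zeros((475,790,3),np.uint8);o[:475,:375]=c;o[:220,380:780]=d
cv2.imwrite("pics/pad.png",o)
E
```

```text
(no output)
```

View pics/pad.png

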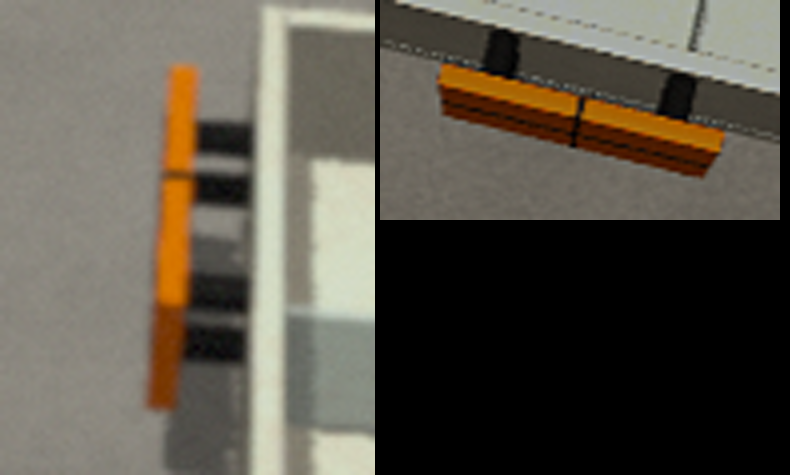

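The crop shows the pad's top front edge with its middle at top-view pixel (274.1,134.1) and side-view pixel (302.1,189.4). The cross sits at about (273.9,137.6) in the top view.

```bash
python3 - <<'E'
from h import *
from bench import robot
T,S=robot.calibration("top"),robot.calibration("side")
print("topmid tri",tri([ray(T,(274.1,134.1)),ray(S,(302.1,189.4))]),plane(T,(274.1,134.1),.114),plane(S,(302.1,189.4),.114))
print("cross",plane(T,(273.9,137.6),.077))
f=lambda x,y:(224.6+(x-380)/4,104.6+y/4);g=lambda x,y:(269.6+x/5,154.6+y/5)
for l,r in((f(441,86),f(716,150)),):
    A,B=plane(T,l,.114),plane(T,r,.114);d=A-B;print("top yaw",np.arctan2(-d[0],d[1]),np.linalg.norm(d),(A+B)/2)
A,B=plane(S,g(170,66),.114),plane(S,g(158,304),.114);d=A-B;print("side yaw",np.arctan2(-d[0],d[1]),np.linalg.norm(d),(A+B)/2)
s=robot.read_state()
yaw=-.241;C=np.array([.6225,-.083,.077]);x=np.array([np.cos(yaw),np.sin(yaw),0])
for back in(.06,.0):
    p=C-x*(.0745+back);p[2]=.069;print(back,p,delta(s,p,yaw+np.pi))
E
```

```text
topmid tri (array([ 0.6225, -0.0831,  0.1148]), [np.float64(0.0008102528157029331), np.float64(0.0008102528157029409)]) [ 0.6236 -0.0832  0.114 ] [ 0.6219 -0.0824  0.114 ]
cross [ 0.6243 -0.0844  0.077 ]
top yaw -0.23052073827881897 0.16429888268008258 [ 0.6236 -0.0832  0.114 ]
side yaw -0.23232722539128797 0.17005849575899068 [ 0.6221 -0.0857  0.114 ]
0.06 [ 0.4919 -0.0509  0.069 ] (array([ 0.0004, -0.0008,  0.4867]), array([  84.978 , -325.4535,  102.3017]))
0.0 [ 0.5502 -0.0652  0.069 ] (array([ 0.0004, -0.0008,  0.4867]), array([  31.9465, -353.5187,  102.2531]))
```

Call:
play_rows(motion=[[[0,0,0.03],[6,-24,0],-1],[[0,0,0.09],[16,-60,0],-1],[[0,0,0.16],[28,-105,0],-1],[[0,0,0.23],[40,-150,0],-1],[[0,0,0.3],[50,-190,0],-1]])

```text
clock: 8.52
tool_pos: [0.4928, 0.0875, 0.1716]
ee_rot: [[-0.998, 0.057, -0.0], [0.057, 0.998, 0.001], [0.0, 0.001, -1.0]]
contact_force: [-0.6, -0.2, -2.4]
opening: 0.0156
finger_force: 58.8
```

```bash
cat > tgt.py <<'E'
import sys
from h import *
from bench import robot
s=robot.read_state();yaw=-.236;C=np.array([.6225,-.083,.077]);x=np.array([np.cos(yaw),np.sin(yaw),0])
p=C-x*(.0745+float(sys.argv[1]));p[2]=float(sys.argv[2])
print(s["clock"],s["tool_pos"],s["contact_force"],s["wrist_torque"],s["finger_force"],p,*delta(s,p,yaw+np.pi))
E
python3 tgt.py .04 .17
```

```text
8.525 [0.4928 0.0875 0.1716] [-0.5886 -0.1817 -2.3533] [ 0.0031  0.0869 -0.0177] 58.75829637050629 [ 0.5112 -0.0562  0.17  ] [ 0.0005 -0.0003  0.1794] [ -26.4635 -142.4906    1.5195]
```

Call:
play_rows(motion=[[[0,0,0.05],[-7,-38,0],-1],[[0,0,0.1],[-15,-80,0],-1],[[0,0,0.15],[-22,-120,0],-1],[[0,0,0.18],[-26,-142,1],-1],[[0,0,0.18],[-26,-142,1],-1]])

```text
clock: 9.15
tool_pos: [0.5113, -0.0554, 0.1703]
ee_rot: [[-0.972, 0.234, -0.001], [0.234, 0.972, 0.0], [0.001, 0.0, -1.0]]
contact_force: [0.2, 0.5, -2.6]
opening: 0.0149
finger_force: 58.9
```

Call:
play_rows(motion=[[[0,0,0],[0,0,20],-1],[[0,0,0],[0,0,45],-1],[[0,0,0],[0,0,70],-1],[[0,0,0],[0,0,90],-1],[[0,0,0],[0,0,100],-1]])

```text
clock: 9.78
tool_pos: [0.5108, -0.0533, 0.0696]
ee_rot: [[-0.973, 0.231, -0.002], [0.231, 0.973, 0.001], [0.002, 0.0, -1.0]]
contact_force: [-0.0, -0.0, -1.6]
opening: 0.0151
finger_force: 58.9
```

Call:
play_rows(motion=[[[0,0,0],[0,0,0],-1],[[0,0,0],[0,0,0],-1],[[0,0,0],[0,0,0],-1],[[0,0,0],[0,0,0],-1],[[0,0,0],[0,0,0],-1]])

```text
clock: 10.4
tool_pos: [0.5115, -0.0541, 0.0707]
ee_rot: [[-0.973, 0.232, 0.0], [0.232, 0.973, 0.001], [0.0, 0.001, -1.0]]
contact_force: [-0.9, -0.1, -2.2]
opening: 0.0153
finger_force: 58.9
```

```bash
python3 tgt.py .01 .069; python3 - <<'E'
from h import *
from bench import robot
a=robot.grab_frame("side");t=robot.grab_frame("top");cv2.imwrite("pics/s5.png",a);cv2.imwrite("pics/t5.png",t)
c=cv2.resize(a[140:260,240:350],None,fx=4,fy=4,interpolation=cv2.INTER_CUBIC);d=cv2.resize(t[90:190,220:310],None,fx=4,fy=4,interpolation=cv2.INTER_CUBIC)
o=np.zeros((480,800,3),np.uint8);o[:,:440]=c;o[:400,440:]=d
cv2.imwrite("pics/c5.png",o)
E
```

```text
10.4 [ 0.5115 -0.0541  0.0707] [-0.9165 -0.0844 -2.153 ] [0.0031 0.0779 0.004 ] 58.91589045524597 [ 0.5403 -0.0632  0.069 ] [ 0.0006 -0.      0.0018] [-30.1818  -2.16     1.7104]
```

View pics/c5.png

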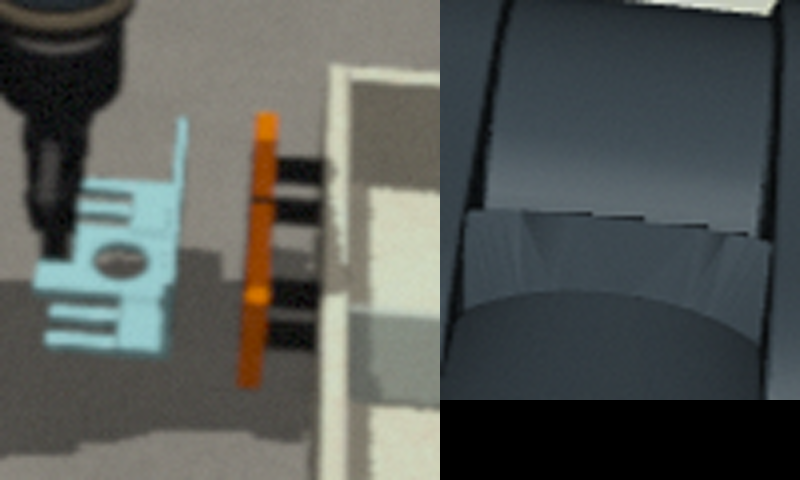

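The side crop shows the rack upright, its back plate facing the pad and parallel to it, with the far top corner at side pixel (286,169). The top view is blocked by the arm. I close to a gap of about 10 mm.

Call:
play_rows(motion=[[[0,0,0],[-4,-2.2,1.7],-1],[[0,0,0.002],[-12,-2.2,1.7],-1],[[0,0,0.002],[-22,-2.2,1.7],-1],[[0,0,0.002],[-30,-2.2,1.7],-1],[[0,0,0.002],[-30,-2.2,1.7],-1]])

```text
clock: 11.12
tool_pos: [0.5406, -0.0633, 0.0687]
ee_rot: [[-0.972, 0.234, -0.0], [0.234, 0.972, 0.001], [0.0, 0.001, -1.0]]
contact_force: [-0.3, -0.2, -2.2]
opening: 0.0156
finger_force: 58.9
```

```bash
python3 tgt.py .0 .069; python3 - <<'E'
from h import *
from bench import robot
S=robot.calibration("side")
def proj(p):
    q=S["extrinsics"]@np.r_[p,1];u=S["mtx"]@(q[:3]*[1,-1,-1]);return u[:2]/u[2]
print("seen",plane(S,(285.7,168.9),.1107))
def corners(tp,R):
    X,Y=-np.asarray(R)[:,0],-np.asarray(R)[:,1]
    for n,x,y,z in(("fartop",.0745,.075,.040),("farbot",.0745,.075,-.024),("neartop",.0745,-.075,.040),("nearbot",.0745,-.075,-.024),("hole",.0395,0,-.016)):
        p=tp+X*x-np.asarray(R)[:,1]*-y*1+[0,0,z];print(n,p,proj(p))
corners(np.array([.5115,-.0541,.0707]),np.array([[-.973,.232,0],[.232,.973,0],[0,0,-1]]))
s=robot.read_state();print("now");corners(s["tool_pos"],s["ee_rot"])
a=robot.grab_frame("side");cv2.imwrite("pics/s6.png",a)
cv2.imwrite("pics/c6.png",cv2.resize(a[150:250,250:340],None,fx=6,fy=6,interpolation=cv2.INTER_CUBIC))
E
```

```text
11.125 [ 0.5406 -0.0633  0.0687] [-0.349  -0.168  -2.2233] [0.0748 0.0966 0.0265] 58.91384303569794 [ 0.5501 -0.0656  0.069 ] [ 0.0005 -0.0003 -0.0003] [-9.6929  0.0264 -0.3318]
seen [0.5973 0.0025 0.1107]
fartop [0.6014 0.0016 0.1107] [287.3798 168.9945]
farbot [0.6014 0.0016 0.0467] [286.3207 188.044 ]
neartop [ 0.5666 -0.1444  0.1107] [283.5471 210.4709]
nearbot [ 0.5666 -0.1444  0.0467] [282.5289 229.8133]
hole [ 0.5499 -0.0633  0.0547] [270.5405 204.6031]
now
fartop [ 0.6306 -0.0079  0.1087] [299.5046 171.0429]
farbot [ 0.6306 -0.0079  0.0447] [298.0283 190.0668]
neartop [ 0.5955 -0.1537  0.1086] [296.7373 212.838 ]
nearbot [ 0.5955 -0.1537  0.0446] [295.2216 232.1392]
hole [ 0.579  -0.0726  0.0527] [282.7163 206.7412]
```

View pics/c6.png

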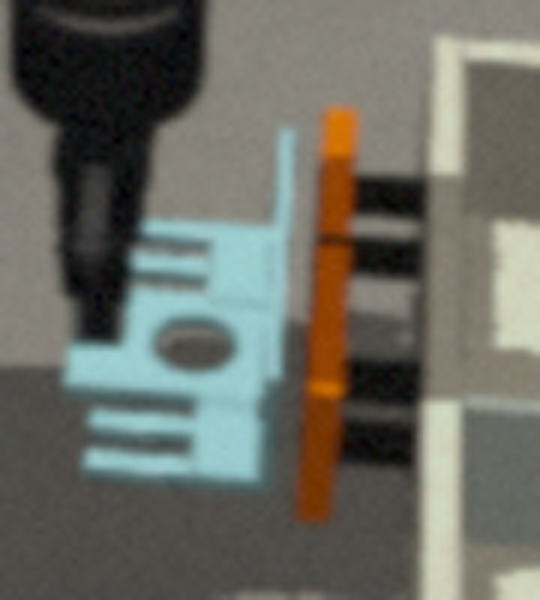

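The side crop shows the plate about 10 mm short of the pad. The hole is at (282.3,206.6) and the far top corner at (298.6,171.2), both within a pixel of prediction, so the rack is level and centred. Now the slow approach.

Call:
play_rows(motion=[[[0,0,0],[-2,0,-0.3],-1],[[0,0,0],[-4,0,-0.3],-1],[[0,0,0],[-6,0,-0.3],-1],[[0,0,0],[-8,0,-0.3],-1],[[0,0,0],[-9,0,-0.3],-1]])

```text
clock: 11.8
tool_pos: [0.5489, -0.0653, 0.0691]
ee_rot: [[-0.972, 0.234, -0.0], [0.234, 0.972, 0.001], [0.0, 0.001, -1.0]]
contact_force: [-0.0, 1.0, -2.8]
opening: 0.0154
finger_force: 58.9
```

Call:
play_rows(motion=[[[0,0,0],[-1,0,0],-1],[[0,0,0],[-2,0,0],-1],[[0,0,0],[-3,0,0],-1],[[0,0,0],[-4,0,0],-1],[[0,0,0],[-4,0,0],-1]])

```text
clock: 12.42
tool_pos: [0.5526, -0.0662, 0.069]
ee_rot: [[-0.972, 0.234, -0.001], [0.234, 0.972, 0.001], [0.001, 0.001, -1.0]]
contact_force: [-1.7, 2.1, -1.6]
opening: 0.0152
finger_force: 58.9
```

```bash
python3 tgt.py -0.008 .069
```

```text
12.425 [ 0.5526 -0.0662  0.069 ] [-1.7026  2.0564 -1.6017] [ 0.1934  0.3314 -0.0757] 58.923600912094116 [ 0.5578 -0.0675  0.069 ] [ 0.0005 -0.0007 -0.0002] [-5.4364  0.0205  0.0452]
```

Call:
play_rows(motion=[[[0,0,0],[-1,0,0],-1],[[0,0,0],[-2,0,0],-1],[[0,0,0],[-3,0,0],-1],[[0,0,0],[-4,0,0],-1],[[0,0,0],[-5,0,0],-1]])

```text
clock: 13.05
tool_pos: [0.5571, -0.0672, 0.0689]
ee_rot: [[-0.972, 0.234, -0.001], [0.234, 0.972, 0.001], [0.001, 0.001, -1.0]]
contact_force: [-5.8, 5.0, -2.0]
opening: 0.0151
finger_force: 59.0
```

Call:
play_rows(motion=[[[0,0,0],[-0.5,0,0],-1],[[0,0,0],[-0.5,0,0],-1],[[0,0,0],[-0.5,0,0],-1],[[0,0,0],[-0.5,0,0],-1],[[0,0,0],[-0.5,0,0],-1]])

```text
clock: 13.68
tool_pos: [0.5575, -0.0673, 0.0689]
ee_rot: [[-0.972, 0.234, -0.001], [0.234, 0.972, 0.001], [0.001, 0.001, -1.0]]
contact_force: [-5.7, 4.1, -1.1]
opening: 0.0156
finger_force: 59.1
```

```bash
python3 tgt.py -0.008 .069; python3 - <<'E'
from h import *
from bench import robot
x=np.array([.972,-.234,0]);F=[]
for i in range(6):
    a=robot.grab_frame("side");s=robot.read_state();F.append(np.r_[s["contact_force"],s["contact_force"]@x,s["wrist_torque"]])
print(np.mean(F,0),np.std(F,0))
cv2.imwrite("pics/c7.png",cv2.resize(a[150:250,250:340],None,fx=6,fy=6,interpolation=cv2.INTER_CUBIC))
E
```

```text
13.675 [ 0.5575 -0.0673  0.0689] [-5.7386  4.0879 -1.077 ] [ 0.6393  1.0843 -0.303 ] 59.06389832496643 [ 0.5578 -0.0675  0.069 ] [ 0.0007 -0.0015 -0.0002] [-0.3785 -0.0631 -0.0599]
[-5.9375  4.0819 -0.9179 -6.7264  0.6484  1.094  -0.3041] [0.5083 0.5893 0.7723 0.4646 0.0288 0.0238 0.0421]
```

View pics/c7.png

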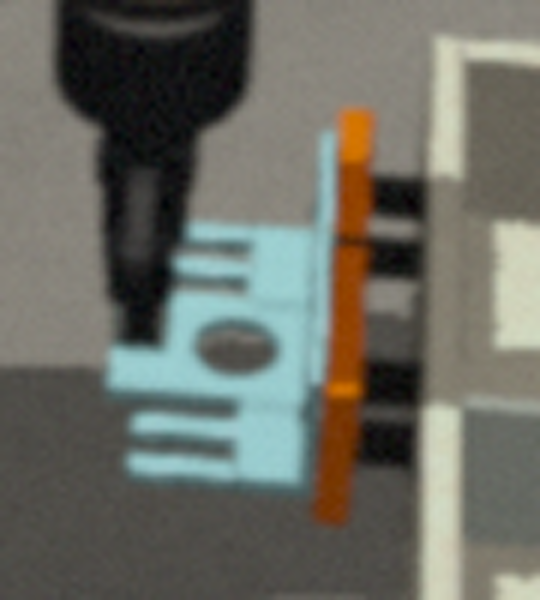

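The side crop shows the plate against the pad, but the wrist moment puts the contact at the plate's −y edge, so there is a small yaw error. I ease back, turn about 0.7°, and press again.

Call:
play_rows(motion=[[[0,0,0],[2,0,0],-1],[[0,0,0],[4,0,0],-1],[[0,0,0.006],[6,0,0],-1],[[0,0,0.012],[8,0,0],-1],[[0,0,0.012],[9,0,0],-1]])

```text
clock: 14.6
tool_pos: [0.5495, -0.0655, 0.0693]
ee_rot: [[-0.969, 0.246, 0.0], [0.246, 0.969, 0.0], [-0.0, 0.0, -1.0]]
contact_force: [-0.1, 0.8, -3.6]
opening: 0.0155
finger_force: 58.9
```

Call:
play_rows(motion=[[[0,0,0],[0,0,0],-1],[[0,0,0],[-1,0,0],-1],[[0,0,0],[-3,0,0],-1],[[0,0,0],[-5,0,0],-1],[[0,0,0],[-6,0,0],-1]])

```text
clock: 15.22
tool_pos: [0.5549, -0.0669, 0.069]
ee_rot: [[-0.969, 0.246, -0.001], [0.246, 0.969, 0.001], [0.001, 0.0, -1.0]]
contact_force: [-3.4, 0.9, -1.0]
opening: 0.015
finger_force: 59.1
```

```bash
cat > f.py <<'E'
from h import *
from bench import robot
F=[]
for i in range(5):
    robot.grab_frame("side");s=robot.read_state();R=s["ee_rot"];D=np.diag([-1,1,-1])
    F.append(np.r_[D@R.T@s["contact_force"],D@R.T@s["wrist_torque"]])
f=np.mean(F,0);print(s["clock"],s["tool_pos"],"rack-frame F,T",f,"b",(f[5]-.0745*f[1])/-f[0])
E
python3 f.py
```

```text
15.475 [ 0.5548 -0.0669  0.069 ] rack-frame F,T [-3.8944 -1.2718 -1.6596 -0.1617  0.7079  0.2029] b 0.07644115765526473
```

Call:
play_rows(motion=[[[0,0,0],[3,0,0],-1],[[0,0,0],[6,0,0],-1],[[0,0,-0.003],[7,0,0],-1],[[0,0,-0.006],[7,0,0],-1],[[0,0,-0.006],[7,0,0],-1]])

```text
clock: 16.1
tool_pos: [0.5484, -0.0652, 0.0692]
ee_rot: [[-0.971, 0.24, 0.0], [0.24, 0.971, 0.001], [0.0, 0.001, -1.0]]
contact_force: [0.2, -0.5, -3.2]
opening: 0.0153
finger_force: 58.8
```

Call:
play_rows(motion=[[[0,0,0],[-1,0,0],-1],[[0,0,0],[-3,0,0],-1],[[0,0,0],[-5,0,0],-1],[[0,0,0],[-7,0,0],-1],[[0,0,0],[-7,0,0],-1]])

```text
clock: 16.73
tool_pos: [0.5549, -0.0668, 0.069]
ee_rot: [[-0.971, 0.24, -0.001], [0.24, 0.971, 0.001], [0.001, 0.001, -1.0]]
contact_force: [-3.9, 1.8, -1.6]
opening: 0.0152
finger_force: 59.0
```

```bash
python3 f.py
```

```text
16.975 [ 0.5549 -0.0668  0.069 ] rack-frame F,T [-3.9656  0.9026 -2.39    0.2309  0.7509 -0.1322] b -0.05028368163937366
```

Call:
play_rows(motion=[[[0,0,0.001],[-1,0,0],-1],[[0,0,0.002],[-2,0,0],-1],[[0,0,0.002],[-3,0,0],-1],[[0,0,0.002],[-4,0,0],-1],[[0,0,0.002],[-4,0,0],-1]])

```text
clock: 17.6
tool_pos: [0.5585, -0.0676, 0.069]
ee_rot: [[-0.97, 0.242, -0.001], [0.242, 0.97, 0.001], [0.001, 0.001, -1.0]]
contact_force: [-6.5, 3.1, -1.2]
opening: 0.0154
finger_force: 58.9
```

```bash
python3 f.py
```

```text
17.85 [ 0.5585 -0.0676  0.069 ] rack-frame F,T [-7.7763  2.0943 -1.2381  0.3863  1.299  -0.0683] b -0.028845125383707662
```

Call:
play_rows(motion=[[[0,0,0],[-0.2,0,0],-1],[[0,0,0],[-0.2,0,0],-1],[[0,0,0],[-0.2,0,0],-1],[[0,0,0],[-0.2,0,0],-1],[[0,0,0],[-0.2,0,0],-1]])

```text
clock: 18.48
tool_pos: [0.5586, -0.0676, 0.069]
ee_rot: [[-0.97, 0.242, -0.001], [0.242, 0.97, 0.001], [0.002, 0.001, -1.0]]
contact_force: [-7.1, 3.5, -1.0]
opening: 0.0154
finger_force: 58.9
```

Call:
play_rows(motion=[[[0,0,0],[0,0,0],-1],[[0,0,0],[0,0,0],-1],[[0,0,0],[0,0,0],-1],[[0,0,0],[0,0,0],-1],[[0,0,0],[0,0,0],-1]])

```text
clock: 19.1
tool_pos: [0.5586, -0.0677, 0.069]
ee_rot: [[-0.97, 0.242, -0.001], [0.242, 0.97, 0.001], [0.001, 0.001, -1.0]]
contact_force: [-7.6, 3.9, -0.9]
opening: 0.0154
finger_force: 58.9
```

Call:
play_rows(motion=[[[0,0,0],[0,0,0],-1],[[0,0,0],[0,0,0],-1],[[0,0,0],[0,0,0],-1],[[0,0,0],[0,0,0],-1],[[0,0,0],[0,0,0],-1]])

```text
clock: 19.73
tool_pos: [0.5586, -0.0676, 0.0689]
ee_rot: [[-0.97, 0.242, -0.001], [0.242, 0.97, 0.001], [0.002, 0.001, -1.0]]
contact_force: [-5.7, 4.0, -1.6]
opening: 0.0153
finger_force: 58.9
```

Call:
play_rows(motion=[[[0,0,0],[0,0,0],-1],[[0,0,0],[0,0,0],-1],[[0,0,0],[0,0,0],-1],[[0,0,0],[0,0,0],-1],[[0,0,0],[0,0,0],-1]])

```text
clock: 20.35
tool_pos: [0.5586, -0.0677, 0.0689]
ee_rot: [[-0.97, 0.242, -0.001], [0.242, 0.97, 0.001], [0.002, 0.001, -1.0]]
contact_force: [-7.5, 3.9, -0.4]
opening: 0.0152
finger_force: 58.9
```

Call:
play_rows(motion=[[[0,0,0],[0,0,0],-1],[[0,0,0],[0,0,0],-1],[[0,0,0],[0,0,0],-1],[[0,0,0],[0,0,0],-1],[[0,0,0],[0,0,0],-1]])

```text
clock: 20.98
tool_pos: [0.5586, -0.0677, 0.069]
ee_rot: [[-0.97, 0.242, -0.001], [0.242, 0.97, 0.001], [0.001, 0.001, -1.0]]
contact_force: [-6.8, 4.6, -1.0]
opening: 0.0152
finger_force: 58.9
```

```bash
python3 f.py; python3 - <<'E'
from h import *
from bench import robot
a=robot.grab_frame("side")
cv2.imwrite("pics/c8.png",cv2.resize(a[150:250,250:340],None,fx=6,fy=6,interpolation=cv2.INTER_CUBIC))
E
```

```text
21.225 [ 0.5586 -0.0677  0.069 ] rack-frame F,T [-7.4065  2.4888 -1.0646  0.3661  1.3558 -0.0673] b -0.034124946798048214
```

View pics/c8.png

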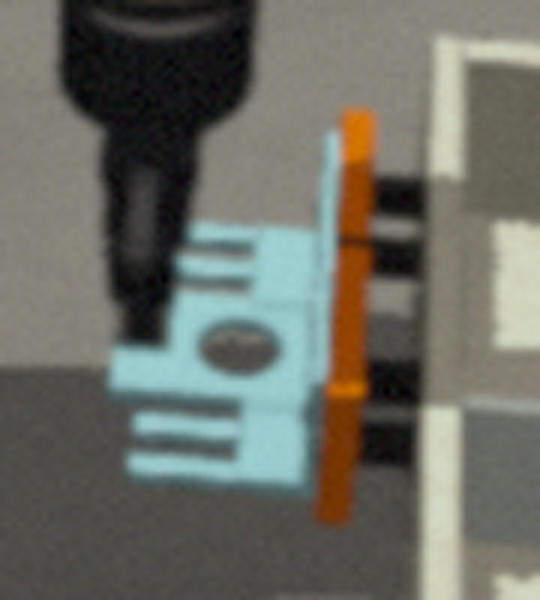

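The side crop shows the plate flush on the pad from (330,130) down to about (318,385), with the rack upright and the pad extending past it at both ends. I check the centring in numbers once more.

```bash
python3 - <<'E'
from h import *
from bench import robot
S=robot.calibration("side")
def crop(p):
    q=S["extrinsics"]@np.r_[p,1];u=S["mtx"]@(q[:3]*[1,-1,-1]);u=u[:2]/u[2];return (u-[249.6,149.6])*6
Y=np.array([.242,.97,0]);B=np.array([.6308,-.0856,0]);P=np.array([.6303,-.0852,0])
for n,c,y,z in(("plate far top",B,.075,.109),("plate near top",B,-.075,.109),("plate near bot",B,-.075,.045),("pad far top",P,.085,.114),("pad mid top",P,0,.114),("pad near top",P,-.085,.114),("pad near bot",P,-.085,.04)):print(n,crop(c+Y*y+[0,0,z]))
E
```

```text
plate far top [345.0193 132.0647]
plate near top [329.7503 383.1986]
plate near bot [318.8751 499.0791]
pad far top [345.4122 107.1951]
pad mid top [337.1746 241.6762]
pad near top [327.9858 391.6867]
pad near bot [315.4464 525.7496]
```

```bash
python3 -c "
from bench import robot
print(robot.close_job())"
```

```text
the job is handed in; nothing more can be done
None
```

The rack is off its peg and held upright against the pad, within about 2 mm of the cross by my measurements; it was pressed at about 7.5 to 8 N for over three seconds, and the job was handed in at about 21 s with the arm still gripping and pressing.

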